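# Check the sprung forceps on the width gauge

### The job

Check the sprung sample forceps against the width gauge: lift them up off their hook, bring them tips down over the gauge, and squeeze them until the gap between the tips matches the marked gap, each tip straight above its own gauge pin and within about a centimetre or two of it, but not touching the gauge. Finish while still holding them there, steady at that gap: do not let go. Leave the gauge's setting and everything else on the bench as it is.

Things in the scene. Friction and masses are not known exactly. Their poses are not given: they have to be found in the camera images.
- forceps: Steel sprung forceps, 110 mm tall, 60 g, hanging tips down astride the hook. Origin: centre of the bow on top (its crown is 9.5 mm higher); z up, y across the gap, left arm at +y. On each arm, 50 mm below the origin, is a round finger roll (10 mm thick, 14 mm wide along x): squeeze there, fingers closing along y, TCP within 10 mm of the rolls' height. Relaxed, 49 mm over the rolls.
- forceps_l (a joint): How far each arm is squeezed, rad: 0 relaxed, 0.17 shut; gap between tip centres in mm = 38 - 200 x value; readable while held. Both arms move alike about the middle. With w mm over the rolls the gap is 38 - 2 x (49 - w). The spring needs 3 N on each roll to start closing and 7 N when shut, so grip with about 15 N and set the gap by the finger opening.
- tip_l (a point): Centre of the end of the forceps' left (+y) tip, 100 mm below the forceps' origin; the tip is 3 mm thick and 6 mm wide.
- tip_r (a point): Centre of the end of the forceps' right (-y) tip, likewise.
- hook_stand: Fixed grey stand with a steel hook. Origin: on the bench below the hook's seat. The 5 mm hook wire runs level along the stand's x, axis 150 mm up, from a post at x = +65 mm to its free end at x = -19 mm, turned up to 162 mm. The forceps' bow sits on it, the wire between the arms, axes parallel to the stand's; lift 15 mm or more, then off along -x, or straight up with the tips apart.
- gauge: Fixed width gauge: aluminium bar 120 mm long (its y), 34 mm wide, 40 mm high, on a black foot 60 x 130 mm. Origin: centre of the underside, z up. On top two steel jaws (tops 54 mm up), each with a dark upright pin, 5 mm thick, top 75 mm up. The +y jaw is fixed, the -y one slides and is set anew each time: the distance between the pins, 10 to 28 mm, is the marked gap.
- pin_l (a point): Centre of the top of the gauge's fixed pin, at x = 0, y = +10 mm, z = 75 mm on the gauge.
- pin_r (a point): Centre of the top of the pin on the gauge's sliding jaw, on the -y side of the fixed pin; 10 to 28 mm from it between centres.
- oil_bottle: Bystander: small brown bottle, 32 mm wide, 65 mm tall. Origin: centre of its underside.
- tube_cup: Bystander: black open tube cup, 34 mm wide, 55 mm tall. Origin: centre of its underside.
- slide_box: Bystander: closed grey slide box, 85 x 36 x 30 mm. Origin: centre of its underside.
- sample_jar: Bystander: clear jar with white cap, 52 mm wide, 60 mm tall. Origin: centre of its underside.
- slide_tray: Bystander: flat steel tray, 110 x 160 x 18 mm. Origin: centre of its underside.
- steel_pot: Bystander: open steel pot, 64 mm wide, 50 mm tall. Origin: centre of its underside.
- stain_bottle: Bystander: clear bottle with white cap, 48 mm wide, 100 mm tall. Origin: centre of its underside.

How it is judged (in metres and radians):
On the way, in this order (a step that is already met when the one before it is completed fails the run):
1. the forceps are lifted off the hook and held by the fingers (distance between forceps and hook_stand above 0.175 m and height (world z) of forceps above 0.13 m and contact force between forceps and the fingers above 1 N and contact force between forceps and hook_stand below 0.1 N and contact force between forceps and gauge below 0.2 N), for 0.2 s.
2. each tip is held just above its own gauge pin, the tip gap matching the marked gap (((y of tip_l in the frame of pin_l between -0.0035 and 0.0035 m and x of tip_l in the frame of pin_l between -0.007 and 0.007 m and z of tip_l in the frame of pin_l between 0.0005 and 0.022 m and y of tip_r in the frame of pin_r between -0.0035 and 0.0035 m and x of tip_r in the frame of pin_r between -0.007 and 0.007 m and z of tip_r in the frame of pin_r between 0.0005 and 0.022 m) or (y of tip_l in the frame of pin_r between -0.0035 and 0.0035 m and x of tip_l in the frame of pin_r between -0.007 and 0.007 m and z of tip_l in the frame of pin_r between 0.0005 and 0.022 m and y of tip_r in the frame of pin_l between -0.0035 and 0.0035 m and x of tip_r in the frame of pin_l between -0.007 and 0.007 m and z of tip_r in the frame of pin_l between 0.0005 and 0.022 m)) and contact force between forceps and the fingers above 1 N and contact force between forceps and hook_stand below 0.1 N and contact force between forceps and gauge below 0.2 N), for 0.5 s.
At the end, for the whole second after the job is handed in: The forceps are still held squeezed by the fingers, touching neither hook nor gauge (under 0.2 N) and at rest (under 15 mm/s); each tip's centre is straight above its own pin: within 3.5 mm along the gauge (y), within 7 mm across it (x), and 0.5 to 22 mm above the pin's top (all of step 2 and height (world z) of forceps above 0.13 m and linear speed of forceps below 0.015 m/s and velocity of joint forceps_l between -0.1 and 0.1 rad/s); the arm keeps its last pose, push and grip.
It fails at once if a bystander is disturbed (moved by more than 20 mm) (distance of any of oil_bottle, tube_cup, slide_box, sample_jar, slide_tray, steel_pot, stain_bottle from where it was at the start of the episode above 0.02 m).
It fails at once if the gauge's setting is altered (sliding pin moved by more than 2 mm) (distance of pin_r from where it was at the start of the episode above 0.002 m).
It fails at once if the gauge is touched with more than 1.5 N (contact force between any of forceps, the fingers and gauge above 1.5 N).
It also fails if it takes over 42 s, if anything falls off the work surface, if the arm or the gripper's body presses on something with over 40 N, if the wrist force passes 120 N, or if a joint passes its speed limit or range.

### The arm

A 6-joint arm with a two-finger parallel gripper is mounted at the origin on the work surface. World frame = base frame: x ahead of the robot, y to its left, z up, the work surface at z = 0. Lengths are in m, angles in degrees, forces in N, time in s.
With the tool pointing down it reaches from about 0.375 to 0.9 m from the base axis. Payload 3.1 kg.
Tool frame: the origin (TCP) lies between the finger pads, 19 mm behind the fingertips; this is the grasp point; z points along the fingers, y is the line along which they close (so a half turn about z gives the same grasp; the last joint's range is limited). The gripper opens to 87 mm and grips with 3 to 60 N. Pads are 19 mm wide; open, the fingers measure 117 mm over their backs; the gripper's body (75 mm by 190 mm) begins 51 mm behind the grasp point.
Start: joints at [63.684, 30.224, 82.088, -0, 67.689, -10.227], TCP at [0.173, 0.601, 0.241] pointing down, gripper open.
Joint ranges: [-176.69, 176.69], [-43.24, 126.21], [12.49, 139.97], [-82, 262], [0, 151.66], [-163.58, 163.58]. Speed limits (degrees/s): [159.86, 159.86, 180, 180, 180, 180].

### API

Orientations are given as a 3x3 rotation matrix whose columns are the frame's x, y, z axes.
In Python, from rig import bot, capture gives the robot as it stands.
- The arm moves only by the tool handwheel, called after "Request:" as name(argument=value, ...), one argument or row to a line, values as JSON. Schema: {"type":"object","properties":{"offsets":{"type":"array","items":{"type":"array","items":{"type":"number"},"minItems":7,"maxItems":7},"minItems":1,"maxItems":20},"only":{"type":"string"},"quiet":{"type":"boolean"},"lines":{"type":"string"}},"required":["offsets"],"additionalProperties":false}. offsets is a list of rows, 1 to 20 of them, each of 7 numbers: dx, dy, dz in fractions of the full range, 1 being 0.75 m, then a rotation vector rx, ry, rz in parts of the range, where 1.0 means 360 degrees, then the opening from 0.0 (shut) to 1.0 (fully open); each row is the pose to reach, as a shift and turn from the pose commanded when the call began, along the tool's axes at that moment; what a row does not reach only later rows make up. A row lasts 1/10 s, in which the tool goes at most 0.05 m and 8.59 degrees, less where a joint would pass 70% of its speed; a pose out of reach is approached as far as the arm can. The fingers move at their own pace and stop on an object; the grip force is fixed at half the most. Time passes only in rows, so rows that do not move let the fingers close. The tool returns the time, the measured TCP pose, the force, the opening and the grip force at its end. only (a regular expression) keeps the lines of the reply that match it, lines (a string "A,B") keeps lines A to B, and quiet returns only ok. No shift or turn number may pass 1 either way. Input that does not fit is refused with a message, and nothing moves.
- bot.read_state(): the state, without advancing time (a new reading comes with each control period).
- capture(name): name is "scene" or "top"; returns a dict with "color" (384x512x3 uint8, red, green, blue), "K" (3x3 intrinsics, pixels), "view" (4x4, takes a point from world to camera coordinates). Camera axes: x right, y up, looking along -z (the intrinsics and any distortion apply to the point x, -y, -z); pixel columns grow to the right and rows downward; lengths in m; the calibration is good to about 2 mm. A picture is of the moment at which its call begins. There is no depth.
- bot.hand_in(): hands the job in; it is judged then, once.
The state is a dict: "time_s": time; "joint_positions": joint angles; "qvel": joint speeds; "tau": joint torques, N m; "position": TCP position; "tcp_rot": TCP orientation; "force": force on the tool from outside, world axes, zero at the start; "moment": the same for the moment, N m; "opening": opening from 0.0 (shut) to 1.0 (fully open); "grasp_force": force on a finger pad.
Only numpy, scipy, OpenCV 4.12 (cv2) and the standard library are available. Lean on these libraries where they do the work, as an engineer would, in place of code of your own. Each camera call takes 0.05 s, during which the arm holds its last target. There are 200 camera calls.

## Working session

There is one attempt and no reset: what is moved stays moved. The work goes in short steps, Python scripts to look and compute and a tool call to move; the robot and the scene stay as the last step left them, time stands still between calls to the robot, and variables do not carry over. Pictures are saved under pics/ and viewed, at most 10 in all, crops included, and the job is handed in when it is done.

```bash
mkdir -p pics; ls; python3 - <<'E'
from rig import bot, capture
import cv2,numpy as np
s=bot.read_state(); print(s)
for n in("scene","top"):
    c=capture(n); cv2.imwrite(f"pics/{n}0.png",cv2.resize(c["color"][:,:,::-1],(800,600),interpolation=cv2.INTER_CUBIC)); cv2.imwrite(f"pics/raw_{n}.png",c["color"][:,:,::-1])
    print({k:(np.round(v,4).tolist()) for k,v in c.items() if k!="color"})
E
```

```text
pics
{'time_s': 0.0, 'joint_positions': array([ 6.36847959e+01,  3.02791501e+01,  8.21559504e+01, -1.80819812e-03,
        6.76882392e+01, -1.02291152e+01]), 'qvel': array([-0.03246864,  0.02957988,  0.00248872,  0.01764095, -0.04623708,
       -0.10987042]), 'tau': array([ 2.28512454e-04, -4.40047252e+01, -1.76592779e+01,  6.33102749e-02,
        5.83349273e-02, -1.72621135e-04]), 'position': array([0.17286574, 0.59990445, 0.24027203]), 'tcp_rot': array([[-9.60849621e-01,  2.77068846e-01, -9.28132803e-04],
       [ 2.77070175e-01,  9.60847722e-01, -1.94253990e-03],
       [ 3.53577001e-04, -2.12364665e-03, -9.99997683e-01]]), 'force': array([ 0.74701303, -0.10651807,  1.65396334]), 'moment': array([-0.0352062 , -0.02305758,  0.02015989]), 'grasp_force': 0.0, 'opening': 1.001248458125839}
{'K': [[432.1016, 0.0, 246.0283], [0.0, 432.1016, 195.0574], [0.0, 0.0, 1.0]], 'view': [[0.4693, 0.883, 0.0135, -0.2988], [-0.6965, 0.3607, 0.6202, 0.332], [0.5428, -0.3005, 0.7843, -1.5794], [0.0, 0.0, 0.0, 1.0]]}
{'K': [[348.2717, 0.0, 260.3078], [0.0, 348.2717, 189.5756], [0.0, 0.0, 1.0]], 'view': [[-0.0177, -0.9998, 0.0117, 0.0131], [0.9926, -0.0161, 0.1205, -0.6004], [-0.1203, 0.0138, 0.9926, -1.1965], [0.0, 0.0, 0.0, 1.0]]}
```

View pics/scene0.png

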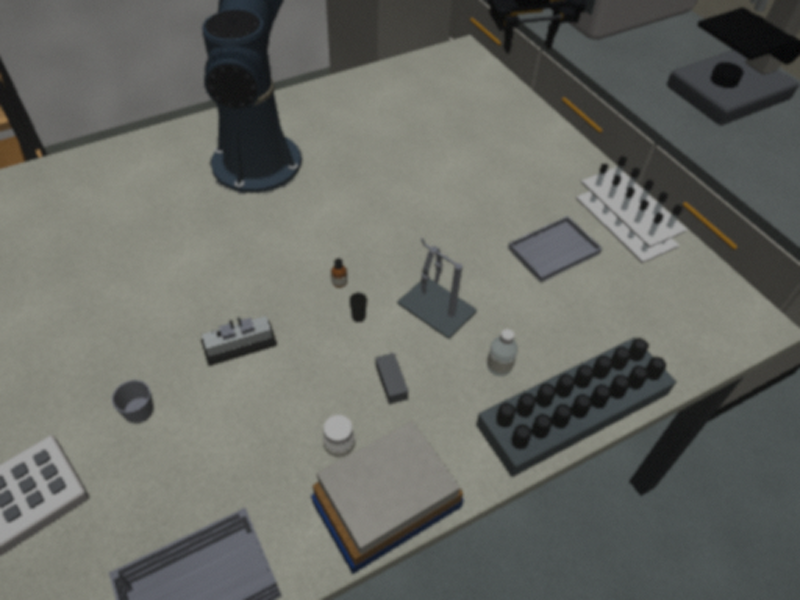

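View pics/top0.png

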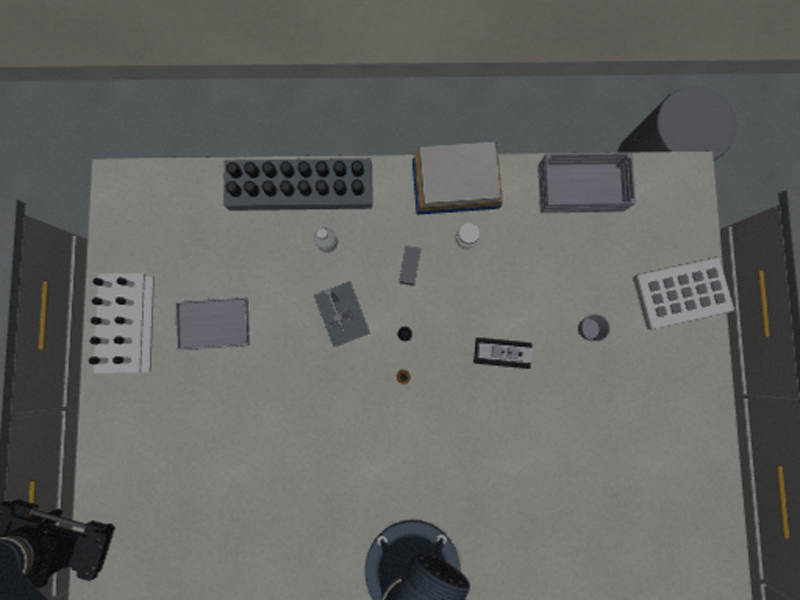

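The scene view shows the hook stand with forceps at about (437,285) and the gauge at (238,335). In the top view the stand is at (343,313) and the gauge at (503,352). Next: enlarged crops.

```bash
python3 - <<'E'
import cv2,numpy as np
S=cv2.imread("pics/raw_scene.png");T=cv2.imread("pics/raw_top.png")
def crop(I,x,y,w,h,k=8):
    c=cv2.resize(I[y:y+h,x:x+w],None,fx=k,fy=k,interpolation=cv2.INTER_CUBIC)
    return cv2.convertScaleAbs(c,alpha=1.5,beta=10)
cv2.imwrite("pics/gauge.png",np.vstack([crop(S,105,197,100,37),crop(T,275,206,100,37)]))
cv2.imwrite("pics/stand.png",np.hstack([crop(S,255,145,50,75),crop(T,194,165,50,75)]))
E
```

```text
(no output)
```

View pics/gauge.png

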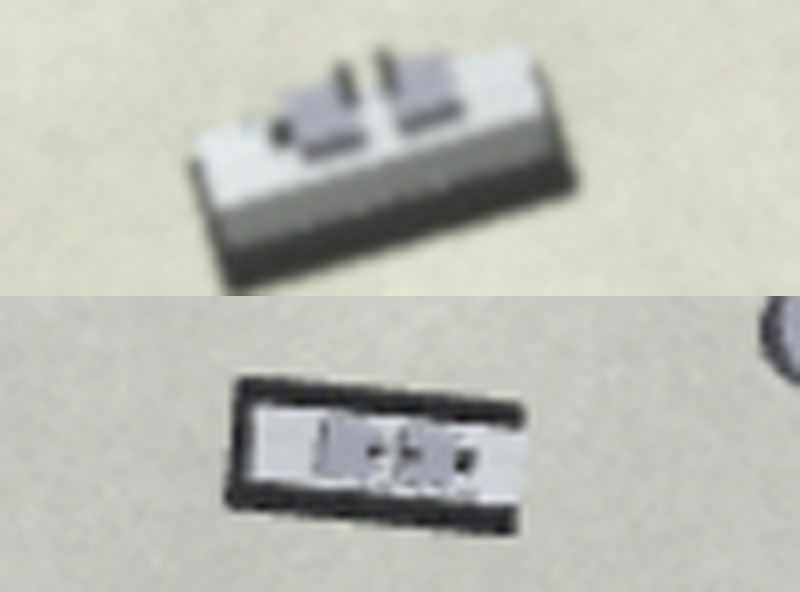

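View pics/stand.png

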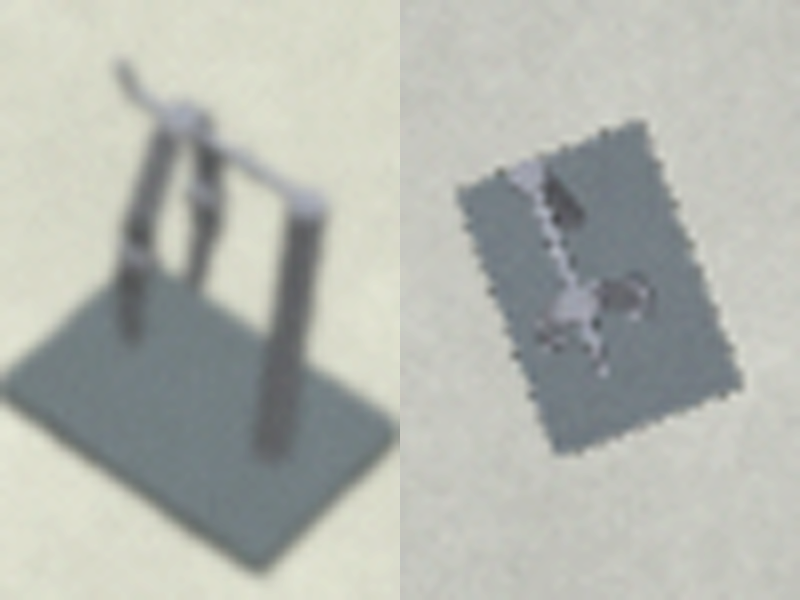

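Gauge crop: pin tops are at (345,65) and (381,52) in the scene view and (376,155) and (406,157) in the top tile, with a clamp knob on the -y side. Stand crop: hook end (124,65)/(203,372), bow crown (182,108)/(175,302), post top (310,198)/(128,175), rolls about (135,255) and (205,192) in the scene view.

```bash
cat > h.py <<'E'
import numpy as np,cv2
from scipy.optimize import least_squares
C={}
C["S"]=(np.array([[432.1016,0,246.0283],[0,432.1016,195.0574],[0,0,1]]),np.array([[0.4693,0.883,0.0135,-0.2988],[-0.6965,0.3607,0.6202,0.332],[0.5428,-0.3005,0.7843,-1.5794]]))
C["T"]=(np.array([[348.2717,0,260.3078],[0,348.2717,189.5756],[0,0,1]]),np.array([[-0.0177,-0.9998,0.0117,0.0131],[0.9926,-0.0161,0.1205,-0.6004],[-0.1203,0.0138,0.9926,-1.1965]]))
def proj(c,p):
    K,V=C[c]; p=np.atleast_2d(p); q=(p@V[:,:3].T+V[:,3])*[1,-1,-1]
    q=q@K.T; return q[:,:2]/q[:,2:]
def px(u,v,x0,y0,k=8): return np.array([x0+(u+.5)/k-.5,y0+(v+.5)/k-.5])
def tri(s,t):
    f=lambda p:np.r_[proj("S",p)[0]-s,proj("T",p)[0]-t]
    r=least_squares(f,[.6,0,.05]); return r.x,np.abs(r.fun).max()
E
python3 - <<'E'
from h import *
gs=lambda u,v:px(u,v,105,197); gt=lambda u,v:px(u,v,275,206)
ss=lambda u,v:px(u,v,255,145); st=lambda u,v:px(u,v,194,165)
for n,a,b in [("pinR",gs(345,65),gt(376+29,158)),("pinL",gs(381,52),gt(376,155)),("hookend",ss(124,65),st(203,372)),("crown",ss(182,108),st(175,302)),("post",ss(310,196),st(128,175))]:
    x,e=tri(a,b); print(n,x.round(4),e.round(2))
# gauge fit
obs=[("S",gs(195,155),(-17,-60,40)),("S",gs(215,208),(17,-60,40)),("S",gs(548,115),(17,60,40)),("S",gs(527,45),(-17,60,40)),
("T",gt(255,107),(17,60,40)),("T",gt(250,186),(-17,60,40)),("T",gt(525,130),(17,-60,40)),("T",gt(518,211),(-17,-60,40)),
("S",gs(232,290),(30,-65,0)),("S",gs(578,188),(30,65,0))]
pins=[("S",gs(345,65),0),("S",gs(381,52),1),("T",gt(405,158),0),("T",gt(376,155),1)]
def W(q,p):
    c,s=np.cos(q[2]),np.sin(q[2]); p=np.array(p)/1000.
    return np.array([q[0]+c*p[0]-s*p[1],q[1]+s*p[0]+c*p[1],p[2]])
f=lambda q:np.concatenate([proj(c,W(q,p))[0]-o for c,o,p in obs]+[proj(c,W(q,(0,10 if k else 10-q[3]*1000,75)))[0]-o for c,o,k in pins])
r=least_squares(f,[.55,-.2,0,.02],loss="soft_l1",f_scale=.5); print(r.x.round(4),np.degrees(r.x[2])); print(f(r.x).reshape(-1,2).round(1).tolist())
# stand fit: x,y,yaw
obs2=[("S",ss(124,65),(-19,0,162)),("T",st(203,372),(-19,0,162)),("S",ss(310,198),(65,0,150)),("T",st(128,175),(65,0,150)),("S",ss(182,108),(0,0,159)),("T",st(175,302),(0,0,159))]
f=lambda q:np.concatenate([proj(c,W(q,p))[0]-o for c,o,p in obs2])
r=least_squares(f,[.65,.15,0]); q=r.x;print(q.round(4),np.degrees(q[2])); print(f(q).reshape(-1,2).round(1).tolist())
for y in(22,-22):
  w=W(q,(0,y,100)); print("roll",((proj("S",w)[0]-[255,145]+.5)*8).round(),((proj("T",w)[0]-[194,165]+.5)*8).round())
E
```

```text
pinR [ 0.4688 -0.2183  0.0748] 1.12
pinL [ 0.4703 -0.2056  0.0763] 1.07
hookend [0.5194 0.1362 0.1604] 0.01
crown [0.5464 0.1456 0.1597] 0.52
post [0.5983 0.1655 0.1553] 0.3
[ 0.4695 -0.2161 -0.1166  0.0124] -6.68163657152419
[[0.3, -2.4], [0.3, 0.2], [0.5, -0.5], [-0.0, -0.6], [0.6, 0.2], [0.4, 0.0], [0.9, 0.7], [1.1, 0.3], [0.1, 2.0], [1.2, 1.4], [0.9, 0.1], [0.8, 0.5], [1.2, 0.3], [1.2, 0.3]]
[0.5402 0.1439 0.3758] 21.530432227484482
[[0.8, 0.3], [-0.3, -1.0], [1.2, 1.3], [-0.2, -0.3], [-1.2, -1.1], [1.1, 2.2]]
roll [199. 178.] [151. 352.]
roll [124. 247.] [249. 311.]
```

```bash
cat >> h.py <<'E'
from scipy.spatial.transform import Rotation as Ro
def pose(yaw,a):
    y,a=np.radians([yaw,a]); ex=np.array([np.cos(y),np.sin(y),0]);ey=np.array([-np.sin(y),np.cos(y),0])
    z=np.cos(a)*ex-np.sin(a)*np.array([0,0,1]); return np.c_[np.cross(ey,z),ey,z]
def row(st,p,Rd):
    R=st["tcp_rot"]; return (R.T@(np.array(p)-st["position"])).round(4), np.degrees(Ro.from_matrix(R.T@Rd).as_rotvec()).round(1)
E
python3 - <<'E'
from h import *; from rig import bot
s=bot.read_state()
print(row(s,[.42,.10,.22],pose(21,25)), pose(21,25).round(3).tolist())
E
```

```text
(array([-0.376 , -0.4119,  0.021 ]), array([-21.1, -62.7, -32.9])) [[-0.395, -0.358, 0.846], [-0.151, 0.934, 0.325], [-0.906, 0.0, -0.423]]
```

Units first: shifts go in shares of 0.75 m and turns go in shares of 360 degrees. So -0.412 m / 0.75 = -0.5493, -0.376 m / 0.75 = -0.5013, -62.7 degrees / 360 = -0.1742.

Request:
handwheel(
  offsets=[
    [-0.2533,-0.2747,0,-0.0278,-0.0861,-0.0444,1],
    [-0.2533,-0.2747,0,-0.0278,-0.0861,-0.0444,1],
    [-0.2533,-0.2747,0,-0.0278,-0.0861,-0.0444,1],
    [-0.2533,-0.2747,0,-0.0278,-0.0861,-0.0444,1],
    [-0.2533,-0.2747,0,-0.0278,-0.0861,-0.0444,1],
    [-0.5013,-0.5493,0.028,-0.0586,-0.1742,-0.0914,1],
    [-0.5013,-0.5493,0.028,-0.0586,-0.1742,-0.0914,1],
    [-0.5013,-0.5493,0.028,-0.0586,-0.1742,-0.0914,1],
    [-0.5013,-0.5493,0.028,-0.0586,-0.1742,-0.0914,1],
    [-0.5013,-0.5493,0.028,-0.0586,-0.1742,-0.0914,1],
    [-0.5013,-0.5493,0.028,-0.0586,-0.1742,-0.0914,1],
    [-0.5013,-0.5493,0.028,-0.0586,-0.1742,-0.0914,1],
    [-0.5013,-0.5493,0.028,-0.0586,-0.1742,-0.0914,1],
    [-0.5013,-0.5493,0.028,-0.0586,-0.1742,-0.0914,1],
    [-0.5013,-0.5493,0.028,-0.0586,-0.1742,-0.0914,1],
    [-0.5013,-0.5493,0.028,-0.0586,-0.1742,-0.0914,1],
  ],
)

```text
time_s: 1.7
position: [0.3276, 0.2273, 0.4226]
tcp_rot: [[-0.434, -0.326, 0.84], [-0.165, 0.945, 0.282], [-0.886, -0.016, -0.464]]
force: [-0.4, 0.1, 0.0]
opening: 0.996
grasp_force: 0.0
```

```bash
python3 - <<'E'
from h import *; from rig import bot
s=bot.read_state()
print(s["joint_positions"].round(1),s["position"].round(4),s["tcp_rot"].round(3).tolist())
R=pose(21,25)
f=np.array([.545,.145,.100]); 
for d in(.13,.008): print(row(s,f-d*R[:,2],R))
E
```

```text
[ 1.860e+01 -1.630e+01  1.339e+02 -8.190e+01  1.000e-01 -9.000e+00] [0.3276 0.2273 0.4226] [[-0.434, -0.326, 0.84], [-0.165, 0.945, 0.282], [-0.886, -0.016, -0.464]]
(array([ 0.2109, -0.1485,  0.1793]), array([-2.2, -2.7, -0.1]))
(array([ 0.2052, -0.1439,  0.3011]), array([-2.2, -2.7, -0.1]))
```

```bash
python3 - <<'E'
from h import *; from rig import bot
s=bot.read_state()
print(row(s,[.50,.20,.38],pose(21,97)))
E
```

```text
(array([-0.0327, -0.0814,  0.1568]), array([-1.8, 69.3, -1.4]))
```

The near-horizontal approach runs into the wrist's limits. A tool tilt of about 97° with the TCP 12 mm above the rolls clears the hook end and the wire, so I'll use that.

Scaled: 0.157 m / 0.75 = 0.2093, -0.081 m / 0.75 = -0.108, 69.3 degrees / 360 = 0.1925.

Request:
handwheel(
  offsets=[
    [-0.044,-0.108,0.2093,-0.005,0.1925,-0.0039,1],
    [-0.044,-0.108,0.2093,-0.005,0.1925,-0.0039,1],
    [-0.044,-0.108,0.2093,-0.005,0.1925,-0.0039,1],
    [-0.044,-0.108,0.2093,-0.005,0.1925,-0.0039,1],
    [-0.044,-0.108,0.2093,-0.005,0.1925,-0.0039,1],
    [-0.044,-0.108,0.2093,-0.005,0.1925,-0.0039,1],
    [-0.044,-0.108,0.2093,-0.005,0.1925,-0.0039,1],
    [-0.044,-0.108,0.2093,-0.005,0.1925,-0.0039,1],
    [-0.044,-0.108,0.2093,-0.005,0.1925,-0.0039,1],
    [-0.044,-0.108,0.2093,-0.005,0.1925,-0.0039,1],
    [-0.044,-0.108,0.2093,-0.005,0.1925,-0.0039,1],
    [-0.044,-0.108,0.2093,-0.005,0.1925,-0.0039,1],
    [-0.044,-0.108,0.2093,-0.005,0.1925,-0.0039,1],
    [-0.044,-0.108,0.2093,-0.005,0.1925,-0.0039,1],
  ],
)

```text
time_s: 3.1
position: [0.5032, 0.2002, 0.3783]
tcp_rot: [[-0.927, -0.357, -0.116], [-0.354, 0.934, -0.044], [0.124, 0.0, -0.992]]
force: [1.2, 0.7, -0.6]
opening: 0.998
grasp_force: 0.0
```

```bash
python3 - <<'E'
from h import *; from rig import bot
s=bot.read_state()
print(s["joint_positions"].round(1))
print(row(s,[.5474,.1465,.26],pose(21,97)))
E
```

```text
[  10.6   19.2   78.6   -1.3   89.2 -100.3]
(array([-0.0366, -0.066 ,  0.1146]), array([ 0. , -0.1, -0.1]))
```

Scaled: 0.175 m / 0.75 = 0.2333, 0.115 m / 0.75 = 0.1533.

Request:
handwheel(
  offsets=[
    [-0.04,-0.088,0.04,0,0,0,1],
    [-0.04,-0.088,0.04,0,0,0,1],
    [-0.0493,-0.088,0.1533,0,0,0,1],
    [-0.0493,-0.088,0.1533,0,0,0,1],
    [-0.0493,-0.088,0.1533,0,0,0,1],
    [-0.0493,-0.088,0.1533,0,0,0,1],
    [-0.0587,-0.088,0.2333,0,0,0,1],
    [-0.0587,-0.088,0.2333,0,0,0,1],
    [-0.0587,-0.088,0.2333,0,0,0,1],
    [-0.0587,-0.088,0.2333,0,0,0,1],
    [-0.0587,-0.088,0.2333,0,0,0,1],
  ],
)

```text
time_s: 4.2
position: [0.5468, 0.1468, 0.2042]
tcp_rot: [[-0.928, -0.358, -0.108], [-0.355, 0.934, -0.043], [0.116, -0.002, -0.993]]
force: [0.6, -1.0, 0.3]
opening: 1.003
grasp_force: 0.0
```

```bash
python3 - <<'E'
from h import *; from rig import bot,capture
s=bot.read_state()
print(row(s,[.5474,.1465,.109],pose(21,97)))
ims=[]
for n,x,y in(("scene",235,125),("top",180,150)):
    I=capture(n)["color"][:,:,::-1]; ims.append(cv2.convertScaleAbs(cv2.resize(I[y:y+100,x:x+66],None,fx=6,fy=6,interpolation=cv2.INTER_CUBIC),alpha=1.5,beta=10))
cv2.imwrite("pics/pre.png",np.hstack(ims))
E
```

```text
(array([-0.0115, -0.0003,  0.0946]), array([-0.1,  0.3, -0. ]))
```

View pics/pre.png

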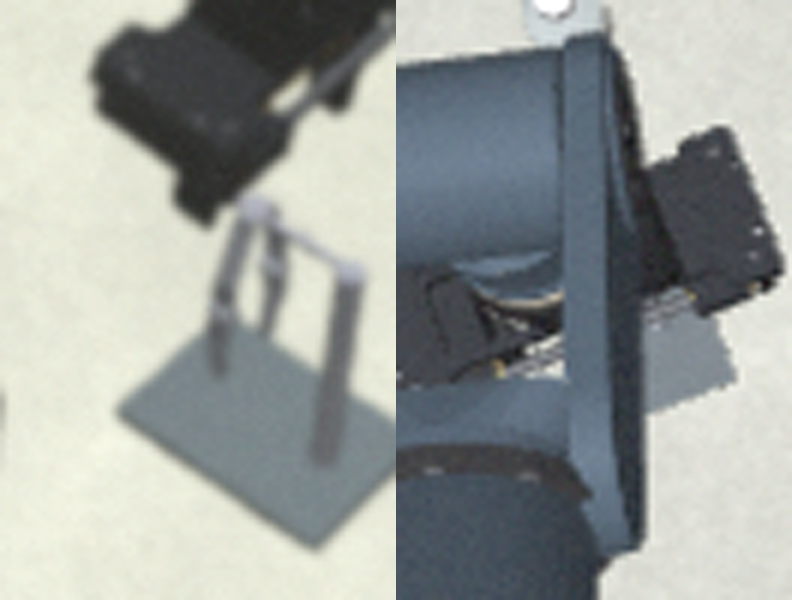

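The scene crop shows the fingertips at about (205,222) and (342,105), straddling the bow crown at (257,207). I'll check that against the projection.

```bash
python3 - <<'E'
from h import *; from rig import bot
s=bot.read_state(); R=s["tcp_rot"];p=s["position"]
cc=lambda w:((proj("S",w)[0]-[235,125]+.5)*6).round(0)
for y in(-.051,.051): print("tip",cc(p+R@[0,y,.019]),cc(p+R@[.0095,y,.019]),cc(p+R@[-.0095,y,.019]))
for z in(.1555,.096): print(cc([.546,.146,z]))
e=pose(21,97)[:,1]
for y in(-.022,.022): print("roll",cc(np.array([.546,.146,.096])+e*y))
E
```

```text
tip [191. 221.] [175. 209.] [207. 233.]
tip [330. 101.] [314.  90.] [346. 113.]
[259. 206.]
[251. 291.]
roll [222. 317.]
roll [279. 266.]
```

Scaled: 0.0946 m / 0.75 = 0.1261, -0.0115 m / 0.75 = -0.0153, 0.3 degrees / 360 = 0.0008.

Request:
handwheel(
  offsets=[
    [-0.0073,0,0.06,0,0.0008,0,1],
    [-0.0113,0,0.0933,0,0.0008,0,1],
    [-0.0153,0,0.1261,0,0.0008,0,1],
    [-0.0153,0,0.1261,0,0.0008,0,1],
    [-0.0153,0,0.1261,0,0.0008,0,1],
    [-0.0153,0,0.1261,0,0.0008,0,1],
    [-0.0153,0,0.1261,0,0.0008,0,1],
    [-0.0153,0,0.1261,0,0.0008,0,0.42],
    [-0.0153,0,0.1261,0,0.0008,0,0.42],
    [-0.0153,0,0.1261,0,0.0008,0,0.42],
    [-0.0153,0,0.1261,0,0.0008,0,0.42],
    [-0.0153,0,0.1261,0,0.0008,0,0.42],
    [-0.0153,0,0.1261,0,0.0008,0,0.42],
    [-0.0153,0,0.1261,0,0.0008,0,0.42],
  ],
)

```text
time_s: 5.7
position: [0.5453, 0.1465, 0.1065]
tcp_rot: [[-0.926, -0.358, -0.118], [-0.355, 0.934, -0.045], [0.126, -0.0, -0.992]]
force: [0.4, -0.5, -0.6]
opening: 0.466
grasp_force: 5.1
```

```bash
python3 - <<'E'
from h import *; from rig import bot
s=bot.read_state()
print(s["force"],row(s,[.5474,.1465,.109],pose(21,97)))
print(row(s,[.5474,.1465,.149],pose(21,97)))
e=pose(21,97)
print(row(s,np.array([.5474,.1465,.149])+[-.140,-.054,.03],e))
E
```

```text
[ 0.41154494 -0.52305022 -0.64259635] (array([-0.0017, -0.0008, -0.0027]), array([-0. , -0.2, -0.1]))
(array([ 0.0034, -0.0008, -0.0424]), array([-0. , -0.2, -0.1]))
(array([ 0.156 , -0.0012, -0.0533]), array([-0. , -0.2, -0.1]))
```

Units first: shifts go in shares of 0.75 m and turns go in shares of 360 degrees. So -0.03 m / 0.75 = -0.04, -0.02 m / 0.75 = -0.0267.

Request:
handwheel(
  offsets=[
    [0,0,0,0,0,0,0.42],
    [0,0,0,0,0,0,0.42],
    [0,0,0,0,0,0,0.42],
    [0.0013,0,-0.0133,0,0,0,0.42],
    [0.0033,0,-0.0267,0,0,0,0.42],
    [0.0053,0,-0.04,0,0,0,0.42],
    [0.0053,0,-0.04,0,0,0,0.42],
    [0.0053,0,-0.04,0,0,0,0.42],
  ],
)

```text
time_s: 6.5
position: [0.5455, 0.1465, 0.1377]
tcp_rot: [[-0.927, -0.358, -0.116], [-0.355, 0.934, -0.045], [0.124, -0.001, -0.992]]
force: [0.7, 0.3, -0.1]
opening: 0.424
grasp_force: 5.9
```

```bash
python3 - <<'E'
from rig import bot,capture; import cv2
s=bot.read_state(); print(s["opening"],s["grasp_force"])
x,y=225,105
I=capture("scene")["color"][:,:,::-1]; cv2.imwrite("pics/lift.png",cv2.convertScaleAbs(cv2.resize(I[y:y+100,x:x+100],None,fx=6,fy=6,interpolation=cv2.INTER_CUBIC),alpha=1.5,beta=10))
E
```

```text
0.4239608787170735 5.886751413345337
```

View pics/lift.png

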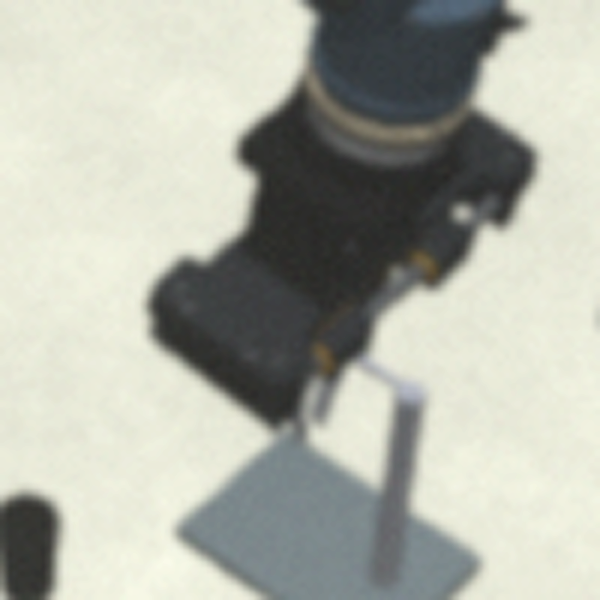

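The forceps are lifted, with the tips visible at about (297,432) and (321,417) and the bow above the hook end. Now back along -x and up.

Scaled: 0.14 m / 0.75 = 0.1867, -0.01 m / 0.75 = -0.0133.

Request:
handwheel(
  offsets=[
    [0.0267,0,0,0,0,0,0.42],
    [0.0533,0,0,0,0,0,0.42],
    [0.0933,0,0,0,0,0,0.42],
    [0.1333,0,-0.0133,0,0,0,0.42],
    [0.1733,0,-0.04,0,0,0,0.42],
    [0.1867,0,-0.06,0,0,0,0.42],
    [0.1867,0,-0.06,0,0,0,0.42],
    [0.1867,0,-0.06,0,0,0,0.42],
    [0.1867,0,-0.06,0,0,0,0.42],
  ],
)

```text
time_s: 7.45
position: [0.4213, 0.099, 0.1985]
tcp_rot: [[-0.926, -0.358, -0.118], [-0.355, 0.934, -0.045], [0.126, -0.0, -0.992]]
force: [-0.2, -0.2, -1.0]
opening: 0.422
grasp_force: 5.8
```

```bash
python3 - <<'E'
from h import *; from rig import bot
c=lambda w:((proj("S",w)[0]-[225,105]+.5)*6).round(0)
for y in(-.0065,.0065): print(c(np.array([.546,.146,.077])+y*pose(21,97)[:,1]))
s=bot.read_state(); print(row(s,[.4695,-.2122,.20],pose(-6.7,97)))
E
```

```text
[300. 444.]
[316. 429.]
(array([ 0.0659, -0.3078,  0.0068]), array([-3.4, -0.2, 27.4]))
```

Scaled: -0.308 m / 0.75 = -0.4107, -0.295 m / 0.75 = -0.3933, 27.4 degrees / 360 = 0.0761.

Request:
handwheel(
  offsets=[
    [0.0133,-0.0667,0,0,0,0.0111,0.42],
    [0.0267,-0.1333,0,-0.0028,0,0.025,0.42],
    [0.04,-0.2,0,-0.0056,0,0.0389,0.42],
    [0.06,-0.2667,0,-0.0069,0,0.05,0.42],
    [0.0733,-0.3333,0.0067,-0.0083,0,0.0639,0.42],
    [0.088,-0.3933,0.0093,-0.0094,0,0.0761,0.42],
    [0.088,-0.4107,0.0093,-0.0094,0,0.0761,0.42],
    [0.088,-0.4107,0.0093,-0.0094,0,0.0761,0.42],
    [0.088,-0.4107,0.0093,-0.0094,0,0.0761,0.42],
    [0.088,-0.4107,0.0093,-0.0094,0,0.0761,0.42],
  ],
)

```text
time_s: 8.45
position: [0.4682, -0.2101, 0.2001]
tcp_rot: [[-0.985, 0.114, -0.127], [0.113, 0.994, 0.015], [0.128, 0.0, -0.992]]
force: [-0.1, 0.9, -1.5]
opening: 0.422
grasp_force: 5.8
```

```bash
python3 - <<'E'
from h import *; from rig import bot
s=bot.read_state(); print(row(s,[.4695,-.2122,.160],pose(-6.7,97)))
E
```

```text
(array([-0.0066, -0.0019,  0.0396]), array([-0. , -0.3,  0.2]))
```

Scaled: 0.0396 m / 0.75 = 0.0528, 0.02 m / 0.75 = 0.0267, -0.3 degrees / 360 = -0.0008.

Request:
handwheel(
  offsets=[
    [-0.004,-0.0025,0.0267,0,-0.0008,0.0006,0.42],
    [-0.0088,-0.0025,0.0528,0,-0.0008,0.0006,0.42],
    [-0.0088,-0.0025,0.0528,0,-0.0008,0.0006,0.42],
    [-0.0088,-0.0025,0.0528,0,-0.0008,0.0006,0.42],
    [-0.0088,-0.0025,0.0528,0,-0.0008,0.0006,0.42],
  ],
)

```text
time_s: 8.95
position: [0.4708, -0.2141, 0.1615]
tcp_rot: [[-0.986, 0.118, -0.118], [0.117, 0.993, 0.011], [0.119, -0.003, -0.993]]
force: [1.6, -0.2, -1.1]
opening: 0.424
grasp_force: 5.9
```

```bash
python3 - <<'E'
from h import *; from rig import bot,capture
I=capture("scene")["color"][:,:,::-1];x,y=120,175; cv2.imwrite("pics/over.png",cv2.convertScaleAbs(cv2.resize(I[y:y+50,x:x+66],None,fx=12,fy=12,interpolation=cv2.INTER_CUBIC),alpha=1.6,beta=10))
s=bot.read_state();p=s["position"];print(p,s["opening"])
c=lambda w:((proj("S",w)[0]-[120,175]+.5)*12).round(0)
e=pose(-6.7,97)[:,1]
for y in(-.0068,.0068): print("tip",c(p+e*y-[0,0,.0607]))
for y in(-.0062,.0062): print("pin",c(np.array([.4699,-.2123,.075])+e*y))
E
```

```text
[ 0.47085444 -0.21439291  0.16154151] 0.42151321542217496
tip [321. 302.]
tip [380. 286.]
pin [350. 364.]
pin [402. 349.]
```

View pics/over.png

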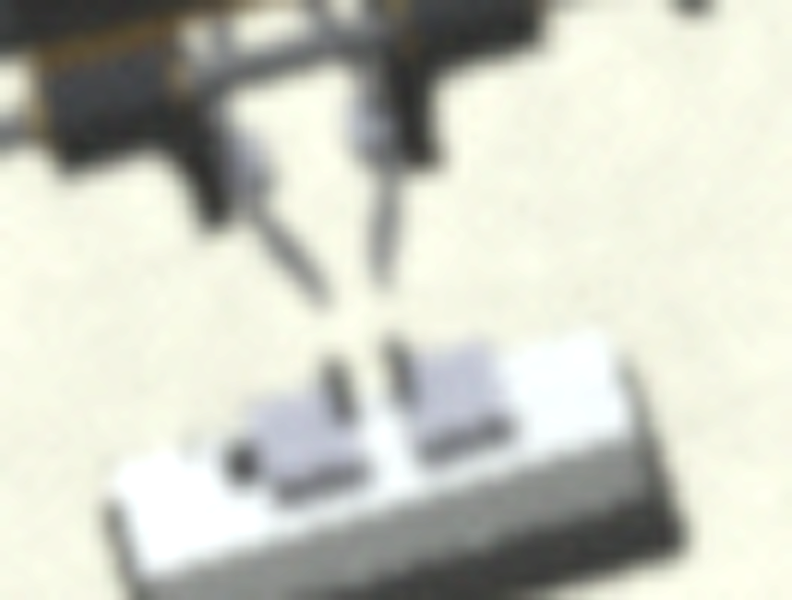

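The tips show at (323,297) and (380,280), matching the scene-camera prediction. The pin tops are at about (332,362) and (391,345), some 13 px left of my model, so the top camera seems to carry the bias. I'll re-solve the pins from the scene camera at z = 75 mm, and cross-check with the raw top-view image.

```bash
python3 - <<'E'
from h import *; from rig import bot
def inv(c,uv,z):
    return np.r_[least_squares(lambda q:proj(c,[q[0],q[1],z])[0]-uv,[.47,-.2]).x,z]
o=lambda u,v:px(u,v,120,175,12)
a,b=inv("S",o(332,362),.075),inv("S",o(391,345),.075); print("pins",a,b,(a+b)/2,np.linalg.norm(a-b))
a2,b2=inv("S",px(345,65,105,197),.075),inv("S",px(381,52,105,197),.075); print("pins0",(a2+b2)/2,np.linalg.norm(a2-b2))
t,u=inv("S",o(323,298),.1008),inv("S",o(380,282),.1008); print("tips",t,u,(t+u)/2,np.linalg.norm(t-u))
t,u=inv("T",px(405,158,275,206),.075),inv("T",px(376,155,275,206),.075);print("T pins",(t+u)/2)
s=bot.read_state();m=(a+b)/2
print(s["position"],np.degrees(np.arctan2(-(b-a)[0],(b-a)[1])))
E
```

```text
pins [ 0.46704035 -0.22187974  0.075     ] [ 0.46863326 -0.20806664  0.075     ] [ 0.4678368  -0.21497319  0.075     ] 0.01390464286390122
pins0 [ 0.46776862 -0.2141546   0.075     ] 0.013051037328973676
tips [ 0.46924204 -0.22033278  0.1008    ] [ 0.47082115 -0.20725272  0.1008    ] [ 0.47003159 -0.21379275  0.1008    ] 0.013175036546503996
T pins [ 0.47088426 -0.20836625  0.075     ]
[ 0.47085444 -0.21439291  0.16154151] -6.578208913197314
```

```bash
python3 - <<'E'
from h import *; from rig import bot
s=bot.read_state(); print(row(s,[.4686,-.2154,.1455],pose(-6.7,97)))
E
```

```text
(array([ 0.0002, -0.0012,  0.0162]), array([-0.1,  0.2, -0.1]))
```

Scaled: 0.015 m / 0.75 = 0.02, 0.011 m / 0.75 = 0.0147.

Request:
handwheel(
  offsets=[
    [0,-0.0016,0.008,0,0,0,0.42],
    [0,-0.0016,0.0147,0,0,0,0.42],
    [0,-0.0016,0.02,0,0,0,0.42],
    [0,-0.0016,0.02,0,0,0,0.42],
    [0,-0.0016,0.02,0,0,0,0.42],
    [0,-0.0016,0.02,0,0,0,0.42],
    [0,-0.0016,0.02,0,0,0,0.42],
  ],
)

```text
time_s: 9.7
position: [0.4685, -0.2158, 0.1457]
tcp_rot: [[-0.986, 0.119, -0.119], [0.119, 0.993, 0.012], [0.12, -0.002, -0.993]]
force: [-0.4, -0.6, -0.7]
opening: 0.424
grasp_force: 5.9
```

```bash
python3 - <<'E'
from h import *; from rig import bot,capture
I=capture("scene")["color"][:,:,::-1];x,y=120,175; A=cv2.convertScaleAbs(cv2.resize(I[y:y+50,x:x+66],None,fx=12,fy=12,interpolation=cv2.INTER_CUBIC),alpha=1.6,beta=10)
cv2.imwrite("pics/over2.png",A)
cv2.imwrite("pics/top2.png",cv2.resize(capture("top")["color"][:,:,::-1][196:246,289:355],None,fx=12,fy=12,interpolation=cv2.INTER_CUBIC))
s=bot.read_state();p=s["position"];print(p,s["opening"],s["force"])
c=lambda w:((proj("S",w)[0]-[120,175]+.5)*12).round(0)
e=pose(-6.7,97)[:,1]
for y in(-.0066,.0066): print("tip",c(p+e*y-[0,0,.0607]),"under, z=.075:",c(np.r_[(p+e*y)[:2],.075]))
E
```

```text
[ 0.46840347 -0.21569398  0.14573752] 0.4226089691287578 [-0.36904157  0.39748942 -1.11964658]
tip [325. 339.] under, z=.075: [332. 365.]
tip [381. 323.] under, z=.075: [388. 349.]
```

View pics/over2.png

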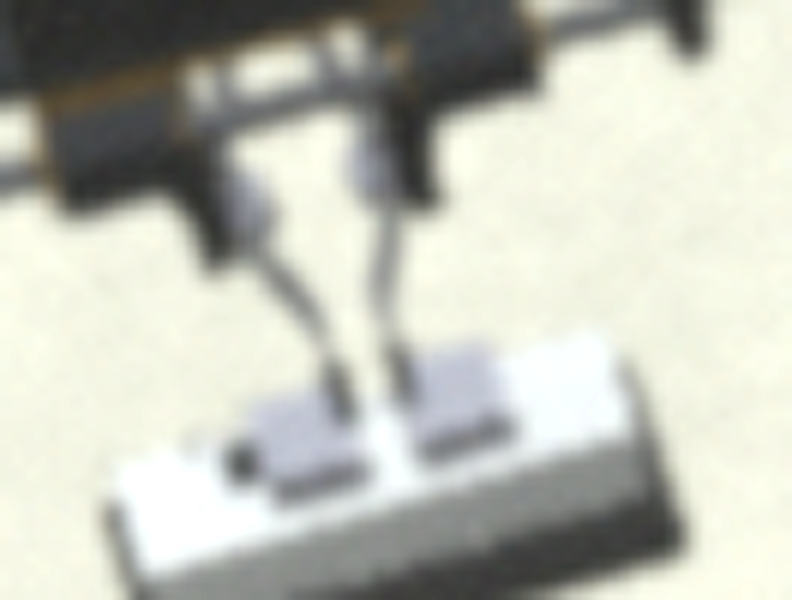

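View pics/top2.png

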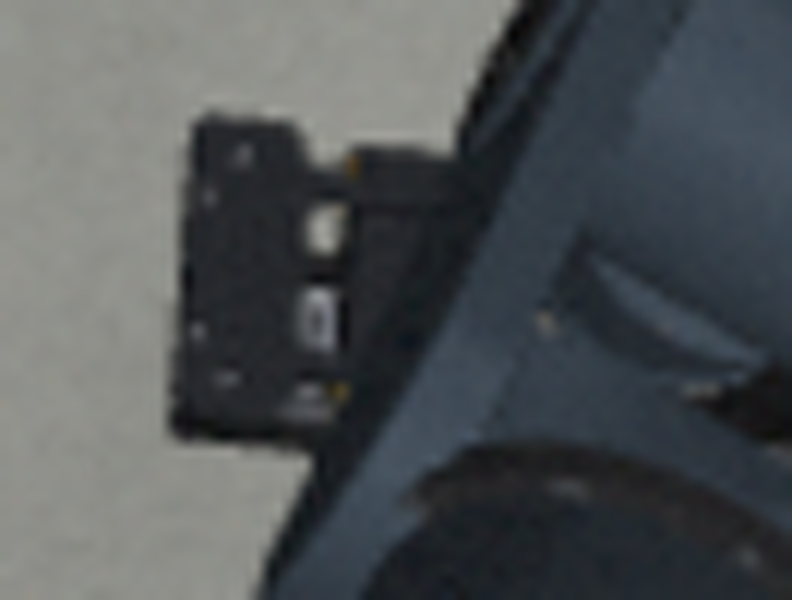

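Scene: the tips (325,337) and (381,321) sit about 26 px above the pin tops (332,362) and (391,345). That is the offset expected for 10 mm straight above, with about 1 mm left over. The top view is hidden by the arm. I'll hold steady and hand in.

Scaled: 0.0004 m / 0.75 = 0.0005.

Request:
handwheel(
  offsets=[
    [0,0.0005,0,0,0,0,0.425],
    [0,0.0005,0,0,0,0,0.425],
    [0,0.0005,0,0,0,0,0.425],
    [0,0.0005,0,0,0,0,0.425],
    [0,0.0005,0,0,0,0,0.425],
    [0,0.0005,0,0,0,0,0.425],
    [0,0.0005,0,0,0,0,0.425],
    [0,0.0005,0,0,0,0,0.425],
    [0,0.0005,0,0,0,0,0.425],
    [0,0.0005,0,0,0,0,0.425],
    [0,0.0005,0,0,0,0,0.425],
    [0,0.0005,0,0,0,0,0.425],
  ],
)

```text
time_s: 11.0
position: [0.4684, -0.2152, 0.1456]
tcp_rot: [[-0.986, 0.119, -0.119], [0.119, 0.993, 0.012], [0.12, -0.002, -0.993]]
force: [-0.1, -0.2, -0.4]
opening: 0.432
grasp_force: 5.7
```

```bash
python3 -c "
from rig import bot; print(bot.hand_in())"
```

```text
the job is handed in; nothing more can be done
None
```

I handed the job in with the forceps still held still, tips about 10 mm above the gauge pins at an estimated gap of 14 to 15 mm, against a marked gap I measured at 12.4 to 13.9 mm; no verdict came back. The alignment was checked in the scene camera only, because the arm hid the top view.

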